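# Reload the marking-nail magazine

## Task

Load the strip of survey nails from the cardboard tray into the nail magazine, heads up: slide it back along the channel against the spring follower, seat it fully down on the channel floor behind the nose stop and let go of it, and only then slide the cover rail fully closed over it. Work gently, so that the strip is never jammed hard against the magazine (stay under about 30 N), and leave the tape reel, the tribrach and the hammer alone.

Things in the scene. Friction and masses are not known exactly. Their poses are not given: they have to be found in the camera images.
- strip: Collated strip of 12 steel nails in a grey plastic carrier: a rigid bar 100 mm long (x) x 12 mm wide (y) x 36 mm tall (z), about 80 g, the round nail heads on top (+z) and the points below. Origin at the centre of its underside. The two ends are alike, so either end may lead. It starts standing heads up in the groove of the cardboard tray.
- tray: Fixed cardboard refill tray, 130 (x) x 60 (y) x 20 mm high, groove along x with its floor 8 mm above the bench, 15 mm wide and 114 mm long, with walls all round up to 20 mm above the bench (the strip stands 24 mm above them). Origin at the centre of its underside.
- magazine: Fixed bench stand of the nail magazine, base 265 (x) x 70 (y) x 8 mm, nose end at +x, origin on the bench on the centre line, 7.5 mm to +x of the base's middle. On it an aluminium channel along x with its nose stop and follower, clamped as one piece up to 11 mm either way along x of its nominal place: not measured. Black spring housing at x = -125 to -55 mm, top 50 mm above the bench.
- channel (a point): Nominal place of a seated strip's origin: channel floor's centre line, 14 mm above the bench, x = +29.5 mm of the magazine, axes as its; the true place is up to 11 mm off along x only. Channel 14 mm wide inside, walls 4 mm thick, nominally x = -45 to +100 mm of the magazine, upright to 13 mm above the floor, flaring out to 17 mm: a strip can be lowered in from above.
- nose_zone (a point): Nominal top inner edge of the nose stop, x = +79.5 mm of the magazine (truly up to 11 mm off, as the channel). A steel block across the channel, 8 mm high, 10 mm long. A strip with its underside 9 to 12 mm above the floor passes over it between the walls. With the follower at its hard stop the strip's front clears it by only 3 mm and the strip can go down.
- follower_zone (a point): Nominal front of the resting spring follower, x = -2 mm of the magazine (truly up to 11 mm off, as the channel): a round bar across the channel, 14 mm above its floor, on a steel block 30 mm tall. It pushes to +x with about 2.2 N at rest and 0.18 N more per mm pushed back, 6 N at its hard stop 21.5 mm back; there the force rises sharply. A seated strip keeps it 18.5 mm back.
- rail (a joint): Opening of the steel cover rail in m: 0 fully closed (hard stop), growing as it slides to the magazine's -x, to 0.118; starts 0.110 to 0.118; friction about 3 N, stays where left. An upturned U 31.5 mm wide, from 45 mm behind to 35 mm ahead (+x) of its knob; top plate's underside 38.5 mm above the channel floor, 2.5 mm over a seated strip. A strip not fully down blocks it.
- rail_knob (a point): Centre of the black grip knob on top of the rail, 20 mm along x, 14 mm wide along y, 30 mm tall (56.5 to 86.5 mm above the bench). When the rail is closed it lies at x = +30 mm (its rail runs on the stand) of the magazine.
- tape_reel: Bystander: yellow tape measure reel, 110 mm disc 36 mm high with a 90 mm handle stub; origin under the disc's centre.
- tribrach: Bystander: tribrach, round grey and black levelling base 120 mm across, 50 mm high; origin under its centre.
- hammer: Bystander: hammer lying on the bench; origin on its underside.
Not all that is in view belongs to the job. Of the things like the strip, leave any that is blue, pink or red; of the rest the smaller one is meant.

How it is judged:
By the outcome, as a careful person would: the job done as asked, in the order asked, and still so for the second after the job is handed in, with the robot touching nothing.
It also fails if it takes over 72 s, if anything falls off the work surface, if the arm or the gripper's body presses on something with over 40 N, if the wrist force passes 120 N, or if a joint passes its speed limit or range.

## Robot

A 6-joint arm with a two-finger parallel gripper is mounted at the origin on the work surface. World frame = base frame: x ahead of the robot, y to its left, z up, the work surface at z = 0. Lengths are in mm, angles in rad, forces in N, time in s.
With the tool pointing down it reaches from about 350 to 775 mm from the base axis. Payload 7.3 kg.
Tool frame: the origin (TCP) lies on the centre line of the jaws, within the pads' length; the fingertips stand 22 mm ahead of it and the grasp point (between the pads) lies 3 mm ahead of it (bot.finger_overhang is the distance from the TCP to the fingertips, in mm); y points along the fingers, z is the direction in which the jaws open and shut, and the axes are right-handed (so a half turn about y gives the same grasp; the last joint's range is limited). The gripper opens to 92 mm and grips with 3 to 60 N. Pads are 19 mm wide; open, the fingers measure 130 mm over their backs; the gripper's body (75 mm by 190 mm) begins 47 mm behind the grasp point.
Start: joints at [-1.383, 0.342, 1.524, -0, 1.275, -0.146], TCP at [172.031, -496.032, 248.741] pointing down, gripper open.
Joint ranges: [-2.53, 2.53], [-0.77, 2.02], [0.04, 2.7], [-1, 4.14], [0.28, 2.66], [-3.11, 3.11]. Speed limits (rad/s): [2.57, 2.57, 3.14, 3.14, 3.14, 3.14].

## Interface

Orientations are given as [roll, pitch, yaw] about the fixed x, y, z axes, in that order (R = Rz(yaw) Ry(pitch) Rx(roll)).
In Python, from plant import bot, viewer, find_in, spot_point gives the robot as it stands.
- The arm moves only by the tool send_rows, never from a script. Its argument "moves" is a list of rows, each a list of 3 entries, a list of its own where there are three numbers: the shift along the tool's x, y, z in mm, then the turn, a rotation vector about the tool's x, y, z in degrees, then the finger opening in mm, from 0 to 91.8. A call has 1 to 20 rows; each row shifts and turns the pose as measured when the row begins, along the tool's axes as they then stand; what a row does not reach is not made up. A row lasts 1/8 s, in which the tool goes at most 62.5 mm and 10.7 degrees, less where a joint would pass 70% of its speed; a pose out of reach is approached as far as the arm can. A call with a gripper value outside its range is refused whole. The fingers move at their own pace and stop on an object; the grip force is fixed at half the most. Time passes only in rows, so rows that do not move let the fingers close. It gives the time, the measured TCP pose, the force and the opening at its end, in the units of the state.
- bot.get_obs(): the state, without advancing time (a new reading comes with each control period).
- viewer.capture(name): name is "scene" or "top"; returns the picture (420x560x3 uint8, blue, green, red); there is no depth.
- viewer.camera_model(name): a dict with "fx", "fy", "cx", "cy" (pixels), "rvec" (rotation vector, rad) and "tvec" (3), from world to camera coordinates, as OpenCV has them. Camera axes: x right, y down, z forward; pixel columns grow to the right and rows downward; lengths in mm; the calibration is good to about 2 mm. A picture is of the moment at which its call begins. camera_model takes no time and is no camera call.
- bot.close_job(): hands the job in, once; it reports no verdict.
Trained networks look in the newest picture that a camera, given by its name, has taken for a name from the list of things; names that differ only in an ending like _2 or _b are one class to them, and where a whole thing is asked for, a point or a joint stands for the part that bears it (a point fixed in the world has none). Each returns a list of dicts, best first, with "conf" (0 to 1); they miss things now and then, are a little off and sometimes report something else, mostly with a low value. They report only what shows in the picture. A call takes as long as a camera call. They do not tell look-alikes from the thing itself.
- find_in(camera, thing): "extent" ([centre column, centre row, width, height] in pixels, round what is visible of it).
- spot_point(camera, thing): "point" ([column, row] in pixels: a listed point, or the origin of a listed thing).
The state is a dict: "time": time; "joint_positions": joint angles; "dq": joint speeds; "tau": joint torques, N m; "tool_pos": TCP position; "tcp_rot": TCP orientation; "contact_force": force on the tool from outside, world axes, zero at the start; "moment": the same for the moment, N m; "grip_width": finger opening in mm.
Only numpy, scipy, OpenCV 4.12 (cv2) and the standard library are available. Lean on these libraries where they do the work, as an engineer would, in place of code of your own. Each camera call takes 0.05 s, during which the arm holds its last target.

## Working session

There is one attempt and no reset: what is moved stays moved. The work goes in short steps, Python scripts to look and compute and a tool call to move; the robot and the scene stay as the last step left them, time stands still between calls to the robot, and variables do not carry over. Pictures are saved under pics/ and viewed, and the job is handed in when it is done.

Besides the shell and the picture viewer there is one more tool, called after "Emit:" by a JSON object that holds its "op" and its "data". send_rows: Moves the arm, as the interface text tells. Its arguments: {"type":"object","properties":{"moves":{"type":"array","items":{"type":"array"}}},"required":["moves"]}

```bash
ls; mkdir -p pics
python3 - <<'E'
from plant import bot, viewer, find_in, spot_point
import cv2
for c in ("scene","top"):
    im=viewer.capture(c); cv2.imwrite(f"pics/{c}0.png",im)
    m=viewer.camera_model(c); print(c,{k:(v if not hasattr(v,'round') else v) for k,v in m.items()})
    for t in ("strip","tray","magazine","rail_knob"):
        print(t,[(round(d['conf'],2),[round(float(x)) for x in d['extent']]) for d in find_in(c,t)][:4])
    for t in ("strip","tray","magazine","rail_knob","follower_zone","nose_zone","channel"):
        print('pt',t,[(round(d['conf'],2),[round(float(x),1) for x in d['point']]) for d in spot_point(c,t)][:4])
print(bot.get_obs())
E
```

```text
pics
scene {'fx': 422.2170694820565, 'fy': 422.2170694820565, 'cx': 276.0728501183931, 'cy': 211.34131543784272, 'rvec': array([ 1.5546778 ,  1.87794762, -0.86769987]), 'tvec': array([ -37.64554274, -318.86713847, 1555.0034673 ])}
strip [(0.96, [240, 180, 30, 30]), (0.9, [337, 271, 42, 22]), (0.67, [297, 218, 38, 20]), (0.6, [416, 272, 44, 21])]
tray [(0.92, [296, 230, 54, 32]), (0.68, [384, 211, 53, 67])]
magazine [(0.97, [164, 206, 103, 39])]
rail_knob [(0.57, [134, 197, 36, 28])]
pt strip [(0.97, [335.2, 274.4]), (0.74, [294.7, 225.7]), (0.66, [293.1, 191.5]), (0.66, [415.4, 277.8])]
pt tray [(0.57, [295.9, 224.3])]
pt magazine [(0.96, [168.1, 213.0])]
pt rail_knob [(0.78, [128.7, 190.5]), (0.39, [176.1, 207.9])]
pt follower_zone [(0.61, [163.4, 204.1])]
pt nose_zone [(0.82, [194.0, 205.1])]
pt channel [(0.75, [178.2, 208.6])]
top {'fx': 482.58324992707355, 'fy': 482.58324992707355, 'cx': 283.32116963981576, 'cy': 211.37588317822647, 'rvec': array([ 2.1200428 , -2.09686854,  0.23231167]), 'tvec': array([154.07539259, 576.20834386, 977.996186  ])}
strip [(0.72, [278, 304, 51, 48]),
[... 589 characters left out ...]
hannel [(0.56, [415.8, 231.4])]
{'time': 1.2, 'joint_positions': array([-1.38303249e+00,  3.41978973e-01,  1.52409855e+00,  2.04560978e-05,
        1.27539949e+00, -1.45984157e-01]), 'dq': array([-0.0005442 , -0.00248683,  0.00024478,  0.00031412, -0.0003863 ,
       -0.00153366]), 'tau': array([-1.05197785e-03, -4.31137884e+01, -2.44480330e+01,  7.17885769e-02,
        4.84373595e-02, -2.83838165e-05]), 'tool_pos': array([ 172.02073794, -496.03709471,  248.75193801]), 'tcp_rot': array([-1.57067907e+00,  2.54032314e-06, -2.80785062e+00]), 'contact_force': array([-0.25072867, -0.2845256 , -0.47319798]), 'moment': array([ 0.00526073, -0.00782886, -0.00616486]), 'grip_width': 91.71599621048848}
```

View pics/scene0.png

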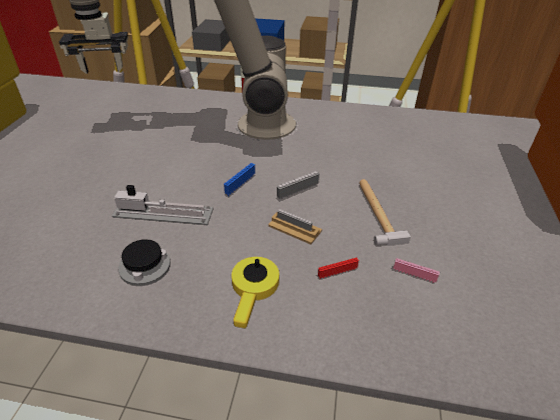

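View pics/top0.png

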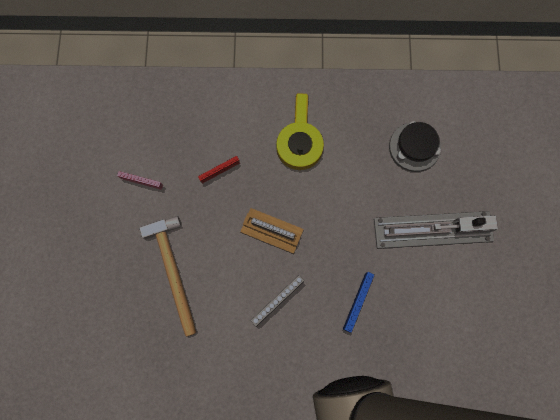

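Run:
```python
import cv2,numpy as np
t=cv2.imread('pics/top0.png')
a=cv2.resize(t[130:350,190:380],None,fx=3,fy=2.7,interpolation=cv2.INTER_CUBIC);cv2.imwrite('pics/c1.png',a)
a=cv2.resize(t[195:265,360:510],None,fx=5,fy=5,interpolation=cv2.INTER_CUBIC);cv2.imwrite('pics/c2.png',a)
s=cv2.imread('pics/scene0.png')
a=cv2.resize(s[165:245,100:230],None,fx=6,fy=6,interpolation=cv2.INTER_CUBIC);cv2.imwrite('pics/c3.png',a)
```

```text
(no output)
```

View pics/c1.png

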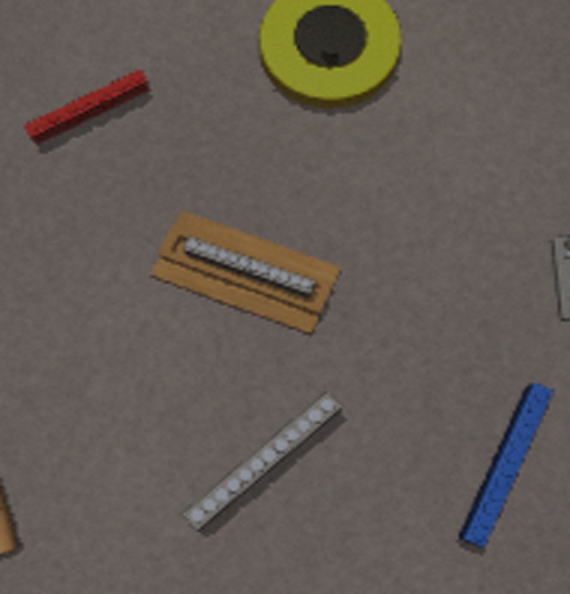

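View pics/c2.png

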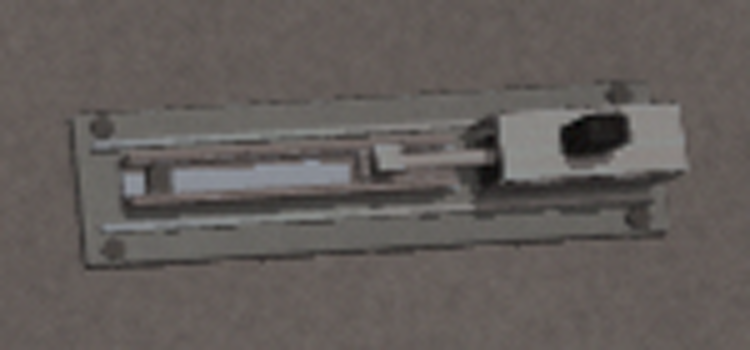

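View pics/c3.png

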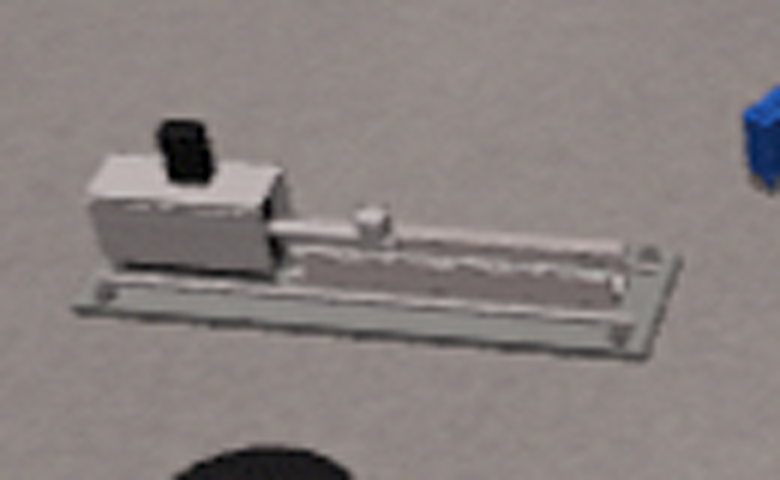

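Strip candidates (top view): grey in the tray (273,229), larger grey (278,304), blue (358,302), red (219,170), pink (140,180). The one meant is the grey one in the tray: it isn't an excluded colour, it's the smaller of the two greys, and it stands in the tray groove. The enlarged crop confirms this. The nose end of the magazine is at image left.

```bash
cat > h.py <<'E'
import numpy as np,cv2
from plant import bot, viewer, find_in, spot_point
M={c:viewer.camera_model(c) for c in("scene","top")}
def proj(c,P):
    m=M[c];K=np.array([[m['fx'],0,m['cx']],[0,m['fy'],m['cy']],[0,0,1]])
    return cv2.projectPoints(np.array(P,float).reshape(-1,3),m['rvec'],m['tvec'],K,None)[0].reshape(-1,2)
def unproj(c,uv,z):
    m=M[c];R=cv2.Rodrigues(m['rvec'])[0];C=-R.T@m['tvec']
    d=R.T@np.array([(uv[0]-m['cx'])/m['fx'],(uv[1]-m['cy'])/m['fy'],1]);return C+d*(z-C[2])/d[2]
def w(pose,P):
    x,y,a=pose;P=np.array(P,float).reshape(-1,3);c,s=np.cos(a),np.sin(a)
    return np.c_[x+c*P[:,0]-s*P[:,1],y+s*P[:,0]+c*P[:,1],P[:,2]]
def box(x0,x1,y0,y1,z):return [[x0,y0,z],[x1,y0,z],[x1,y1,z],[x0,y1,z]]
def crop(c,im,x0,x1,y0,y1,k,polys=[]):
    a=cv2.resize(im[y0:y1,x0:x1],None,fx=k,fy=k,interpolation=cv2.INTER_CUBIC)
    for P,col in polys:
        q=((proj(c,P)-[x0,y0]+.5)*k).astype(int);cv2.polylines(a,[q.reshape(-1,1,2)],True,col,1)
    return a
E
python3 - <<'E'
from h import *
for n,uv,z in [("tl",(375,218.4),8),("bl",(377.4,248.6),8),("tr",(489,211.4),8),("br",(493.4,242.4),8),("knob",(479.5,222),86.5),("stripL",(253,221),44),("stripR",(294,236.5),44),("folltop",(437.5,226.5),44)]:
    print(n,unproj("top",uv,z).round(1))
# auto edges: base quad & strip using scipy fit on picked points
from scipy.optimize import least_squares
B=box(-125,140,-35,35,8)
# nose +x at image left
obs={"top":[((375,218.4)),((377.4,248.6)),((489,211.4)),((493.4,242.4))]}
pw=np.array([unproj("top",o,8)[:2] for o in obs["top"]])
c=pw.mean(0);ax=(pw[0]+pw[1]-pw[2]-pw[3])/2;L=np.linalg.norm(ax);a=np.arctan2(ax[1],ax[0])
print("L",L,"W",np.linalg.norm(pw[0]-pw[1]),np.linalg.norm(pw[2]-pw[3]),"centre",c,"yaw",a, "origin",c-7.5*np.array([np.cos(a),np.sin(a)]))
E
```

```text
tl [572.5 -47.5   8. ]
bl [503.7 -50.8   8. ]
tr [ 591.7 -307.6    8. ]
br [ 520.6 -311.7    8. ]
knob [ 551.  -251.3   86.5]
stripL [556.2 226.4  44. ]
stripR [522.9 136.6  44. ]
folltop [ 548.6 -176.4   44. ]
L 261.06987012804865 W 68.92489026117845 71.27685996086392 centre [ 547.10762058 -179.41130049] yaw 1.6400349507847092 origin [ 547.62649545 -186.89333022]
```

```bash
cat > ov.py <<'E'
from h import *
import sys
def magpolys(p,d=0):
    return [(w(p,box(-125,140,-35,35,8)),(0,255,0)),(w(p,box(-45+d,100+d,-7,7,27)),(255,0,0)),
     (w(p,box(79.5+d,89.5+d,-7,7,22)),(0,0,255)),(w(p,box(-2+d-12,-2+d,-7,7,44)),(0,255,255))]
E
python3 - <<'E'
from ov import *
p=(547.6,-186.9,1.640)
t=cv2.imread('pics/top0.png');s=cv2.imread('pics/scene0.png')
cv2.imwrite('pics/o1.png',crop("top",t,370,500,200,255,6,magpolys(p)))
cv2.imwrite('pics/o1n.png',crop("top",t,370,450,205,250,10))
cv2.imwrite('pics/o2.png',crop("scene",s,105,220,170,230,6,magpolys(p)))
sp=(539.5,181.5,np.arctan2(89.8,33.3))
P=[(w(sp,box(-50,50,-6,6,44)),(0,255,0))]
cv2.imwrite('pics/o3.png',crop("top",t,235,310,200,260,8,P))
cv2.imwrite('pics/o4.png',crop("scene",s,260,330,195,250,8,P))
E
```

```text
(no output)
```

View pics/o1.png

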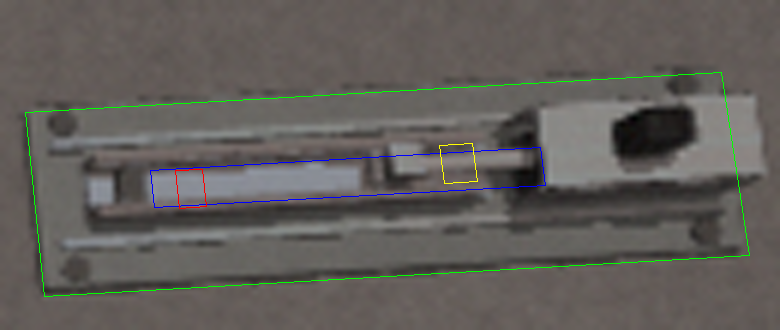

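View pics/o1n.png

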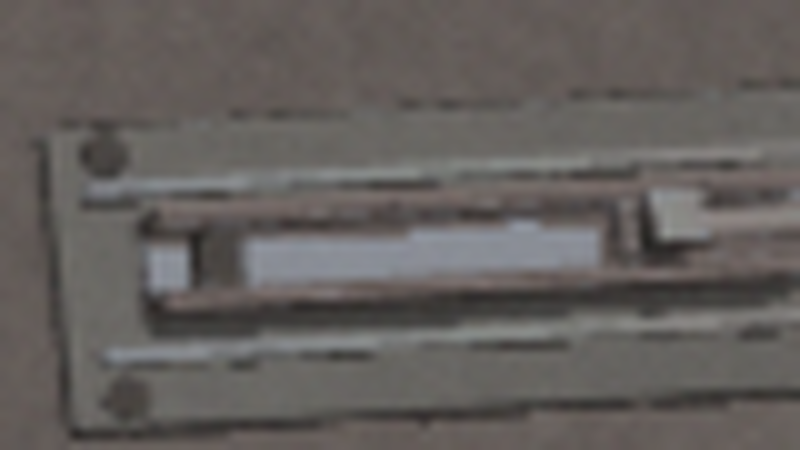

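View pics/o2.png

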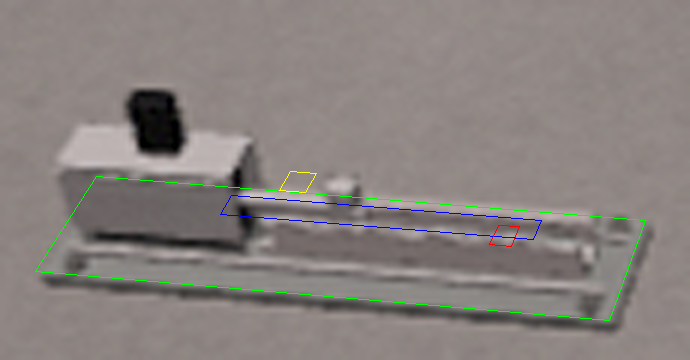

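View pics/o3.png

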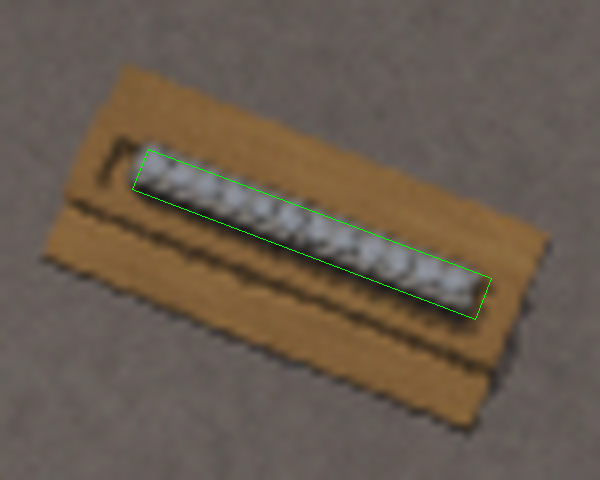

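View pics/o4.png

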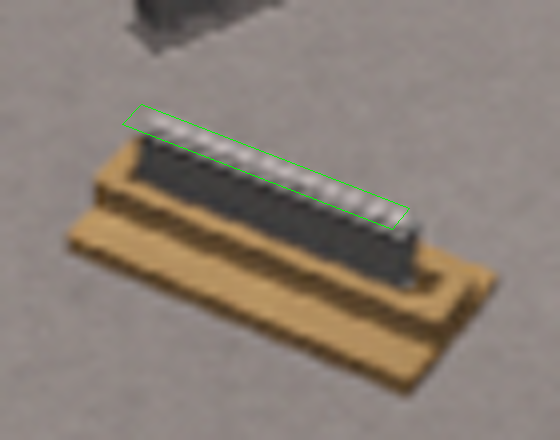

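Run:
```python
from h import *
for c,(x0,x1,y0,y1) in (("top",(249,299,214,244)),("scene",(272,316,205,232))):
    im=cv2.imread(f'pics/{c}0.png')[y0:y1,x0:x1]
    im4=cv2.resize(im,None,fx=4,fy=4,interpolation=cv2.INTER_CUBIC)
    hsv=cv2.cvtColor(im4,cv2.COLOR_BGR2HSV)
    th=100 if c=="top" else 120
    m=((hsv[...,1]<60)&(hsv[...,2]>th)).astype(np.uint8)*255
    n,l,st,ce=cv2.connectedComponentsWithStats(m)
    print(c,sorted(st[1:].tolist(),key=lambda r:-r[4])[:4])
    cv2.imwrite(f'pics/m_{c}.png',np.vstack([im4,cv2.cvtColor(m,cv2.COLOR_GRAY2BGR)]))
    m=np.where(cv2.dilate(m,np.ones((5,5)))>0,l*0+255,0).astype(np.uint8)
    n2,l2,st2,_=cv2.connectedComponentsWithStats(m);b=1+np.argmax(st2[1:,4]);ys,xs=np.where((l2==b)&(l>0))
    pts=np.c_[xs,ys].astype(np.float32)
    (cx,cy),wh,ang=cv2.minAreaRect(pts)
    uv=(pts+.5)/4-.5+[x0,y0]
    W=np.array([unproj(c,q,44)[:2] for q in uv]);
    r=cv2.minAreaRect(W.astype(np.float32));print(c,'rect',r,'mean',W.mean(0))
    u,s_,v=np.linalg.svd(W-W.mean(0),full_matrices=False);print('yaw',np.degrees(np.arctan2(v[0][1],v[0][0])),s_)
```

```text
top [[10, 16, 174, 80, 3047], [0, 98, 37, 22, 422], [98, 10, 71, 28, 268], [151, 0, 17, 13, 149]]
top rect ((542.1888427734375, 183.486328125), (99.03870391845703, 11.122822761535645), 69.02837371826172) mean [542.46820247 183.35937802]
yaw -110.96106736269363 [1574.35961471  158.94953244]
scene [[0, 0, 176, 85, 9168], [0, 93, 32, 15, 276], [151, 76, 2, 2, 3]]
scene rect ((536.9661865234375, 185.4078369140625), (84.06499481201172, 117.044677734375), 10.984763145446777) mean [522.89571297 192.21278276]
yaw 82.34475693427866 [3195.147067   1668.24280338]
```

View pics/m_top.png

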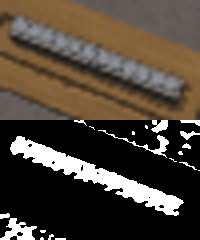

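View pics/m_scene.png

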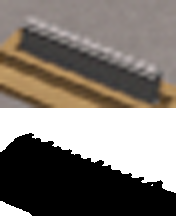

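Run:
```python
from ov import *
c0=np.array([547.1,-179.4]);a=1.640;ax=np.array([np.cos(a),np.sin(a)]);ay=np.array([-ax[1],ax[0]])
o=c0+7.5*ax;print(o)
for n,uv,z in [("nose_in",(388.5,231.1),22),("nose_out",(384.2,231.3),22),("barfront",(431.7,227.5),28),("folltopfront",(434.5,226.3),44),("wall_u",(409.5,225.2),27),("wall_l",(409.5,233.4),27),("guide_u",(409.5,222.3),10),("guide_l",(409.5,239.5),10),("knob c",(480.5,221.7),86.5)]:
    q=unproj("top",uv,z)[:2]-o;print(n,(q@ax).round(1),(q@ay).round(1))
t=cv2.imread('pics/top0.png');s=cv2.imread('pics/scene0.png');p=(*o,a)
for d in (0,):
  pass
cv2.imwrite('pics/o5.png',crop("top",t,370,500,200,255,6,magpolys(p,6)))
cv2.imwrite('pics/o6.png',crop("scene",s,105,220,170,230,6,magpolys(p,6)))
```

```text
[ 546.58138664 -171.91795214]
nose_in 98.1 -1.3
nose_out 107.7 -1.4
barfront 3.0 -2.9
folltopfront 1.8 -2.5
wall_u 51.3 -11.0
wall_l 53.4 7.3
guide_u 45.8 -20.6
guide_l 50.3 18.4
knob c -81.7 0.5
```

View pics/o5.png

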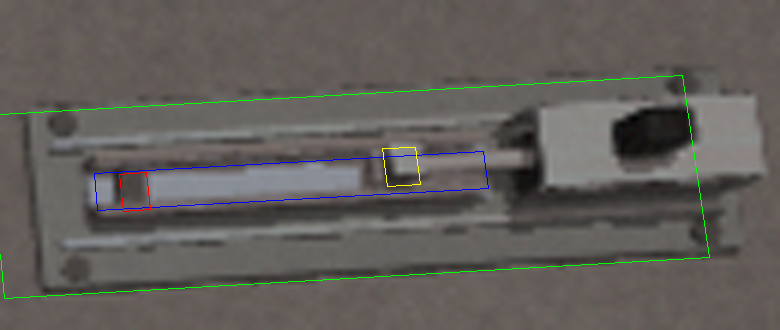

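View pics/o6.png

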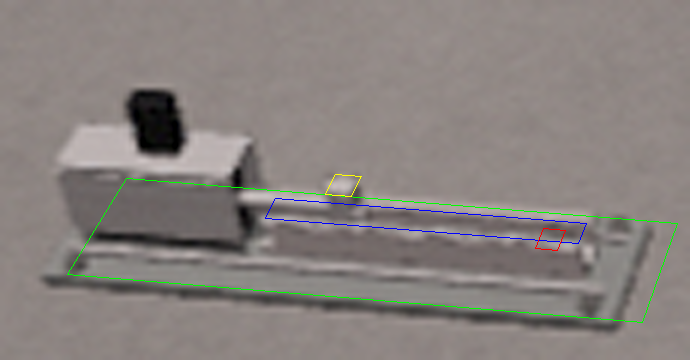

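Emit:
{"op": "send_rows", "data": {"moves": [[[-32, 6, -29], [0, 0, 0], 40], [[-32, 6, -29], [0, 0, 0], 40], [[-32, 6, -29], [0, 0, 0], 40], [[-32, 6, -29], [0, 0, 0], 40], [[-32, 6, -29], [0, 0, 0], 40], [[-32, 6, -29], [0, 0, 0], 40], [[-32, 6, -29], [0, 0, 0], 40], [[-32, 6, -29], [0, 0, 0], 40], [[-32, 6, -29], [0, 0, 0], 40], [[-32, 6, -29], [0, 0, 0], 40], [[-32, 6, -29], [0, 0, 0], 40], [[-32, 6, -29], [0, 0, 0], 40], [[-32, 6, -29], [0, 0, 0], 40], [[-32, 6, -29], [0, 0, 0], 40], [[-32, 6, -29], [0, 0, 0], 40], [[-32, 6, -29], [0, 0, 0], 40], [[-32, 6, -29], [0, 0, 0], 40], [[-28, 6, -28], [0, 0, 0], 40]]}}

```text
time: 3.45
tool_pos: [556.0, 201.2, 138.3]
tcp_rot: [-1.562, 0.007, -2.813]
contact_force: [0.8, -0.7, 1.1]
grip_width: 40.0
```

Emit:
{"op": "send_rows", "data": {"moves": [[[0, 0, 0], [0, -10, 0], 40], [[0, 0, 0], [0, -10, 0], 40], [[0, 0, 0], [0, -10, 0], 40], [[0, 0, 0], [0, -10, 0], 40], [[0, 0, 0], [0, -10, 0], 40], [[0, 0, 0], [0, 0, 0], 40]]}}

```text
time: 4.2
tool_pos: [556.6, 204.9, 136.4]
tcp_rot: [-1.561, -0.004, -1.91]
contact_force: [0.1, 0.8, -0.2]
grip_width: 40.0
```

```bash
cat >> h.py <<'E'
from scipy.spatial.transform import Rotation as Ro
def go(target,yawdeg,show=True):
    o=bot.get_obs();R=Ro.from_euler('xyz',o['tcp_rot']);T=Ro.from_euler('xyz',[-np.pi/2,0,np.radians(yawdeg)])
    d=R.inv().apply(np.array(target)-o['tool_pos']);r=np.degrees((R.inv()*T).as_rotvec())
    if show: print('t',o['time'],'pos',o['tool_pos'].round(1),'F',o['contact_force'].round(1),'w',round(float(o['grip_width']),1),'| shift',d.round(1),'turn',r.round(1))
    return d,r
E
python3 -c "
from h import *
go((542.3,183.4,100),-111)"
```

```text
t 4.2 pos [556.6 204.9 136.4] F [ 0.1  0.8 -0.2] w 40.0 | shift [24.8 36.4 -6.7] turn [-0.6  1.6  0.2]
```

Emit:
{"op": "send_rows", "data": {"moves": [[[12, 18, -3], [-0.6, 1.6, 0.2], 40], [[12, 18, -3], [0, 0, 0], 40], [[0, 0, 0], [0, 0, 0], 40]]}}

```text
time: 4.58
tool_pos: [542.9, 184.2, 99.9]
tcp_rot: [-1.571, 0.001, -1.951]
contact_force: [0.1, 0.1, 0.1]
grip_width: 39.9
```

Run:
```python
from h import *
go((542.3,183.4,50),-111)
t=viewer.capture("top");s=viewer.capture("scene")
sp=(542.3,183.4,np.radians(69));P=[(w(sp,box(-50,50,-6,6,44)),(0,255,0)),(w(sp,box(-50,50,-6,6,8)),(0,255,255))]
cv2.imwrite('pics/p1.png',np.hstack([crop("top",t,235,310,190,260,5,P),crop("scene",s,260,335,180,250,5,P)]))
```

```text
t 4.575 pos [542.9 184.2  99.9] F [0.1 0.1 0.1] w 39.9 | shift [ 1.  49.9 -0.3] turn [ 0.  -0.8 -0.1]
```

View pics/p1.png

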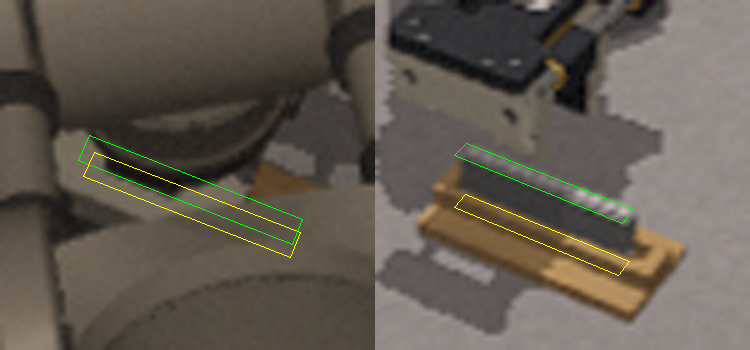

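The scene picture shows the strip standing in the tray with the fitted outline on its heads, from (465,150) to (630,215) in the crop. The gripper is above it. I'll descend and grip.

Emit:
{"op": "send_rows", "data": {"moves": [[[1, 18, 0], [0, -0.8, 0], 40], [[0, 16, 0], [0, 0, 0], 40], [[0, 12, 0], [0, 0, 0], 40], [[0, 3, 0], [0, 0, 0], 40], [[0, 0, 0], [0, 0, 0], 40]]}}

```text
time: 5.3
tool_pos: [547.5, 186.0, 53.6]
tcp_rot: [-1.562, 0.007, -1.937]
contact_force: [0.1, -0.0, 0.8]
grip_width: 39.9
```

```bash
python3 -c "
from h import *
go((542.3,183.4,50),-111)"
```

```text
t 5.3 pos [547.5 186.   53.6] F [ 0.1 -0.   0.8] w 39.9 | shift [ 4.3  3.6 -4. ] turn [-0.5  0.  -0.4]
```

Emit:
{"op": "send_rows", "data": {"moves": [[[4.3, 3.6, -4], [-0.5, 0, -0.4], 40], [[0, 0, 0], [0, 0, 0], 40]]}}

```text
time: 5.55
tool_pos: [542.2, 183.3, 50.4]
tcp_rot: [-1.571, 0.0, -1.937]
contact_force: [-0.3, 0.2, 0.2]
grip_width: 39.9
```

```bash
python3 -c "
from h import *
go((542.3,183.4,50),-111)"
```

```text
t 5.55 pos [542.2 183.3  50.4] F [-0.3  0.2  0.2] w 39.9 | shift [-0.1  0.4  0.1] turn [-0. -0. -0.]
```

Emit:
{"op": "send_rows", "data": {"moves": [[[0, 0.4, 0], [0, 0, 0], 16], [[0, 0, 0], [0, 0, 0], 16], [[0, 0, 0], [0, 0, 0], 8], [[0, 0, 0], [0, 0, 0], 8], [[0, 0, 0], [0, 0, 0], 8], [[0, 0, 0], [0, 0, 0], 8]]}}

```text
time: 6.3
tool_pos: [542.4, 183.4, 50.6]
tcp_rot: [-1.57, 0.001, -1.938]
contact_force: [-0.3, 0.3, 0.1]
grip_width: 11.4
```

```bash
python3 -c "
from h import *
go((542.3,183.4,50),-111)"
```

```text
t 6.3 pos [542.4 183.4  50.6] F [-0.3  0.3  0.1] w 11.4 | shift [ 0.   0.6 -0.1] turn [-0.1 -0.  -0. ]
```

Emit:
{"op": "send_rows", "data": {"moves": [[[0, -8, 0], [0, 0, 0], 8], [[0, -20, 0], [0, 0, 0], 8], [[0, -30, 0], [0, 0, 0], 8], [[0, -30, 0], [0, 0, 0], 8], [[0, -15, 0], [0, 0, 0], 8], [[0, 0, 0], [0, 0, 0], 8]]}}

```text
time: 7.05
tool_pos: [542.1, 183.1, 157.4]
tcp_rot: [-1.57, 0.0, -1.937]
contact_force: [-0.0, -0.0, -1.9]
grip_width: 11.6
```

Run:
```python
from h import *
a=np.radians(94.0);p=(548.1,-171.9,a)  # shift +1.5 x
T=w(p,[[65+6+2,0,150]])[0];print(T)
go(T,-86)
s=viewer.capture("scene");cv2.imwrite('pics/p2.png',crop("scene",s,240,340,130,250,5))
```

```text
[543.00777742 -99.07782433 150.        ]
t 7.05 pos [542.1 183.1 157.4] F [-0.  -0.  -1.9] w 11.6 | shift [263.1   7.4 102.1] turn [ -0. -25.   0.]
```

View pics/p2.png

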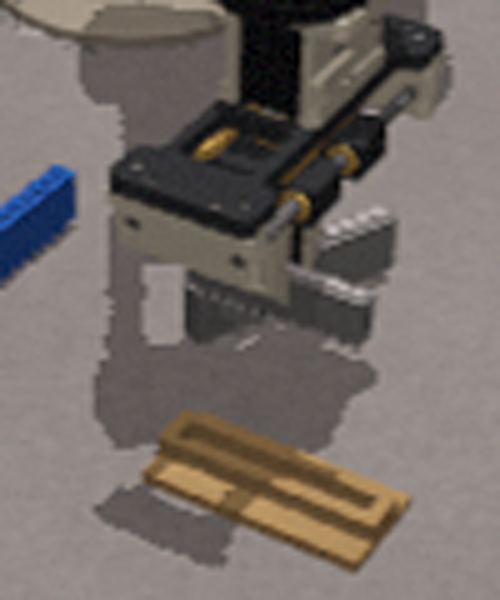

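The picture shows the strip held level at crop (190–370, 290–345), and the tray below it is empty.

Emit:
{"op": "send_rows", "data": {"moves": [[[13, 0, 5], [0, 0, 0], 8], [[22, 0, 8.5], [0, 0, 0], 8], [[24, 0, 9.3], [0, 0, 0], 8], [[24, 0, 9.3], [0, 0, 0], 8], [[24, 0, 9.3], [0, 0, 0], 8], [[24, 0, 9.3], [0, 0, 0], 8], [[24, 0, 9.3], [0, 0, 0], 8], [[24, 0, 9.3], [0, 0, 0], 8], [[24, 0, 9.3], [0, 0, 0], 8], [[24, 0, 9.3], [0, 0, 0], 8], [[22, 0, 9], [0, 0, 0], 8], [[13, 0, 5], [0, -5, 0], 8], [[0, 0, 0], [0, -8, 0], 8], [[0, 0, 0], [0, -8, 0], 8], [[0, 0, 0], [0, -4, 0], 8], [[0, 0, 0], [0, 0, 0], 8]]}}

```text
time: 9.1
tool_pos: [528.9, -119.5, 136.8]
tcp_rot: [-1.609, 0.005, -1.494]
contact_force: [0.3, -0.3, -1.8]
grip_width: 11.4
```

Run:
```python
from h import *
a=np.radians(94.0);p=(548.1,-171.9,a)
T=w(p,[[73,0,120]])[0];go(T,-86)
```

```text
t 9.1 pos [ 528.9 -119.5  136.8] F [ 0.3 -0.3 -1.8] w 11.4 | shift [-19.2  16.3  16.3] turn [ 2.2  0.4 -0.3]
```

Emit:
{"op": "send_rows", "data": {"moves": [[[-10, 8, 8], [2.2, 0.4, -0.3], 8], [[-9, 8, 8], [0, 0, 0], 8], [[0, 0, 0], [0, 0, 0], 8]]}}

```text
time: 9.48
tool_pos: [542.4, -99.9, 118.4]
tcp_rot: [-1.573, 0.0, -1.506]
contact_force: [-0.6, -1.1, -1.4]
grip_width: 11.8
```

Run:
```python
from ov import *
a=np.radians(94.0);p=(548.1,-171.9,a)
T=w(p,[[73,0,105]])[0];go(T,-86)
o=bot.get_obs();q=o['tool_pos']
for c in("top","scene"):
  im=viewer.capture(c);cv2.imwrite(f'pics/q_{c}.png',im)
sp=(q[0],q[1],o['tcp_rot'][2]);h=q[2]-42.6
P=[(w(sp,box(-50,50,-6,6,h+36)),(0,255,0)),(w(sp,box(-50,50,-6,6,h)),(0,255,255))]
t=cv2.imread('pics/q_top.png');s=cv2.imread('pics/q_scene.png')
cv2.imwrite('pics/p3.png',crop("top",t,360,500,180,260,5))
cv2.imwrite('pics/p4.png',crop("scene",s,105,240,140,240,5,P))
```

```text
t 9.475 pos [542.4 -99.9 118.4] F [-0.6 -1.1 -1.4] w 11.8 | shift [-0.7 13.4  0.7] turn [ 0.1 -0.3 -0. ]
```

View pics/p3.png

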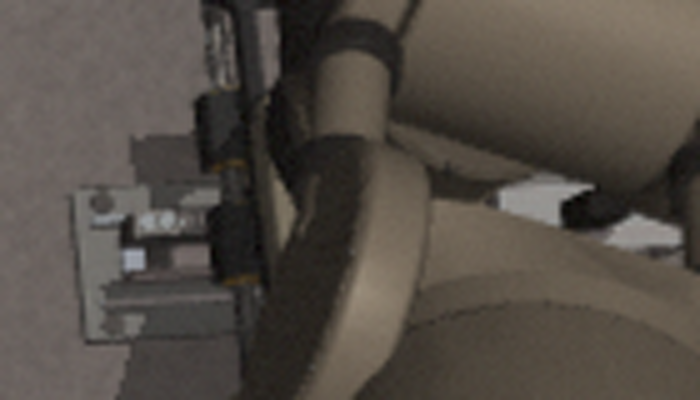

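View pics/p4.png

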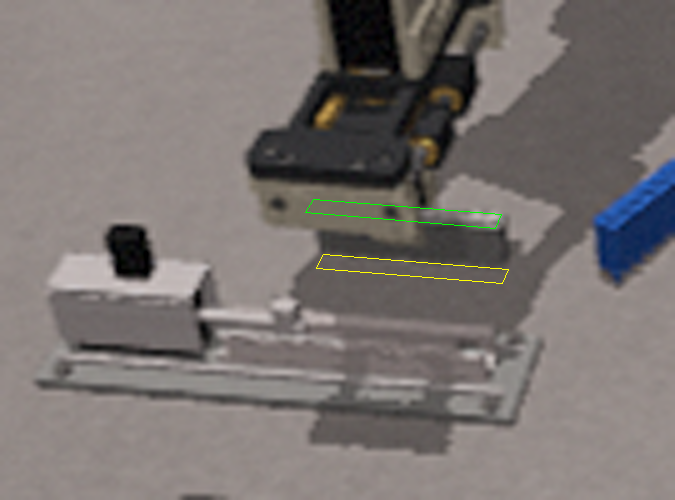

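Run:
```python
from ov import *
q=np.array([542.4,-99.9,118.4]);sp=(q[0],q[1],-1.506);h=q[2]-42.6
t=cv2.imread('pics/q_top.png');s=cv2.imread('pics/q_scene.png')
P=[(w(sp,box(-50,50,-6,6,h+36)),(0,255,0))]
p=(548.1,-171.9,np.radians(94.0));d=6
P2=[(w(p,box(-140,125,-35,35,8)),(0,255,0)),(w(p,box(89.5+d,100+d,-7,7,14)),(0,0,255)),(w(p,box(-45+d,100+d,-7,7,14)),(255,0,0))]
A=crop("top",t,368,418,205,255,12,P+P2)
t0=cv2.imread('pics/top0.png');B=crop("top",t0,368,434,205,255,12,P2)
cv2.imwrite('pics/p5.png',A);cv2.imwrite('pics/p6.png',B)
```

```text
(no output)
```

View pics/p5.png

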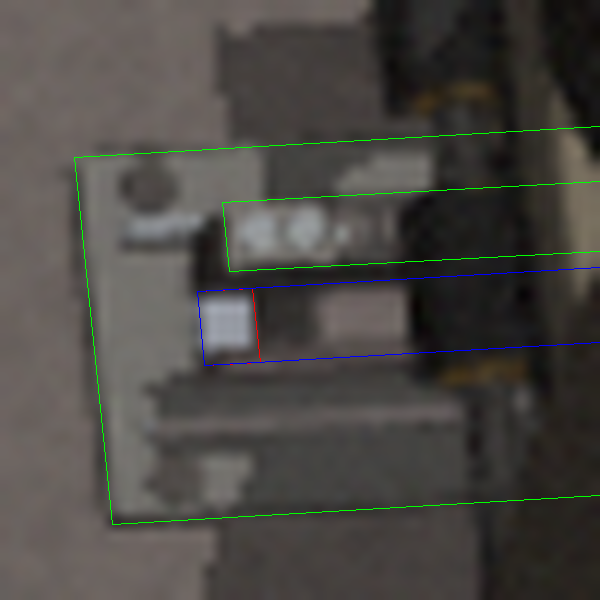

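View pics/p6.png

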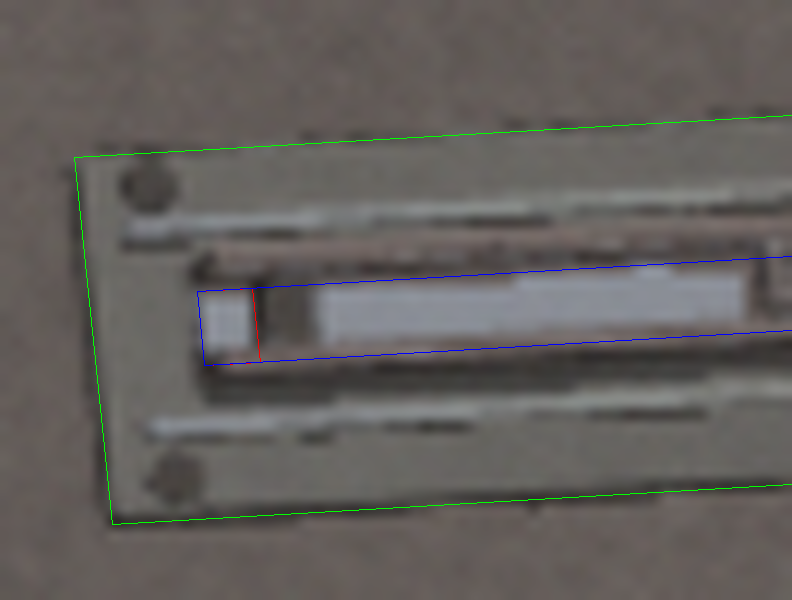

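The overlays fit: the magazine's near end matches with a clamp offset of about +6 mm, and the held strip sits where I predicted. I'll go to just above the channel, ahead of the follower.

```bash
cat >> h.py <<'E'
MP=(548.1,-171.9,np.radians(94.0))
def gm(mx,my,z,yaw=-86):
    o=bot.get_obs();q=o['tool_pos'];a=MP[2];dx,dy=q[0]-MP[0],q[1]-MP[1]
    f=o['contact_force'];ca,sa=np.cos(a),np.sin(a)
    print('mag x,y,z',round(ca*dx+sa*dy,1),round(-sa*dx+ca*dy,1),round(q[2],1),'Fmag',round(ca*f[0]+sa*f[1],1),round(-sa*f[0]+ca*f[1],1),round(f[2],1),'M',o['moment'].round(2))
    return go(w(MP,[[mx,my,z]])[0],yaw)
E
python3 -c "
from h import *
gm(64,0,85)"
```

```text
mag x,y,z 71.7 0.7 119.1 Fmag -0.9 -0.0 -0.2 M [ 0.01 -0.09 -0.02]
t 9.575 pos [ 542.4 -100.4  119.1] F [ 0.1 -0.8 -0.2] w 12.1 | shift [ 7.7 34.   0.8] turn [ 0.1 -0.3  0. ]
```

Emit:
{"op": "send_rows", "data": {"moves": [[[4, 12, 0.8], [0.1, -0.3, 0], 8], [[3, 12, 0], [0, 0, 0], 8], [[1, 8, 0], [0, 0, 0], 8], [[0, 0, 0], [0, 0, 0], 8]]}}

```text
time: 10.07
tool_pos: [543.6, -109.8, 84.6]
tcp_rot: [-1.571, -0.0, -1.501]
contact_force: [0.3, -0.0, -0.9]
grip_width: 11.5
```

```bash
python3 -c "
from h import *
gm(64,0,67)"
```

```text
mag x,y,z 62.3 0.1 84.6 Fmag -0.0 -0.3 -0.9 M [ 0.02 -0.1   0.02]
t 10.075 pos [ 543.6 -109.8   84.6] F [ 0.3 -0.  -0.9] w 11.5 | shift [-1.7 17.6  0.2] turn [ 0. -0.  0.]
```

Emit:
{"op": "send_rows", "data": {"moves": [[[-1.7, 4, 0.2], [0, 0, 0], 8], [[0, 4, 0], [0, 0, 0], 8], [[0, 0, 0], [0, 0, 0], 8]]}}

```text
time: 10.45
tool_pos: [544.0, -107.9, 76.4]
tcp_rot: [-1.571, -0.0, -1.501]
contact_force: [1.3, 0.3, -1.2]
grip_width: 11.7
```

```bash
python3 -c "
from h import *
gm(64,0,67)"
```

```text
mag x,y,z 64.1 -0.3 76.4 Fmag 0.2 -1.3 -1.2 M [ 0.02 -0.12 -0.03]
t 10.45 pos [ 544.  -107.9   76.4] F [ 1.3  0.3 -1.2] w 11.7 | shift [ 0.1  9.4 -0.3] turn [-0. -0.  0.]
```

Emit:
{"op": "send_rows", "data": {"moves": [[[0, 3, -0.3], [0, 0, 0], 8], [[0, 3, 0], [0, 0, 0], 8], [[0, 0, 0], [0, 0, 0], 8]]}}

```text
time: 10.82
tool_pos: [543.8, -107.9, 70.3]
tcp_rot: [-1.57, -0.001, -1.501]
contact_force: [0.0, -1.2, -1.1]
grip_width: 11.8
```

```bash
python3 -c "
from h import *
gm(64,0,67)"
```

```text
mag x,y,z 64.2 -0.2 70.3 Fmag -1.2 0.1 -1.1 M [-0.05 -0.14  0.01]
t 10.825 pos [ 543.8 -107.9   70.3] F [ 0.  -1.2 -1.1] w 11.8 | shift [ 0.2  3.3 -0.2] turn [-0. -0.  0.]
```

Emit:
{"op": "send_rows", "data": {"moves": [[[0, 1.6, -0.1], [0, 0, 0], 8], [[0, 1.6, -0.1], [0, 0, 0], 8], [[0, 0, 0], [0, 0, 0], 8]]}}

```text
time: 11.2
tool_pos: [543.7, -107.9, 67.0]
tcp_rot: [-1.57, -0.001, -1.501]
contact_force: [0.2, -0.6, -2.4]
grip_width: 11.6
```

```bash
python3 -c "
from h import *
gm(64,0,67)
s=viewer.capture('scene');cv2.imwrite('pics/p7.png',crop('scene',s,105,225,150,240,6))"
```

```text
mag x,y,z 64.1 -0.0 67.0 Fmag -0.6 -0.2 -2.4 M [ 0.01 -0.13 -0.02]
t 11.2 pos [ 543.7 -107.9   67. ] F [ 0.2 -0.6 -2.4] w 11.6 | shift [ 0.1  0.  -0. ] turn [-0.1  0.   0. ]
```

View pics/p7.png

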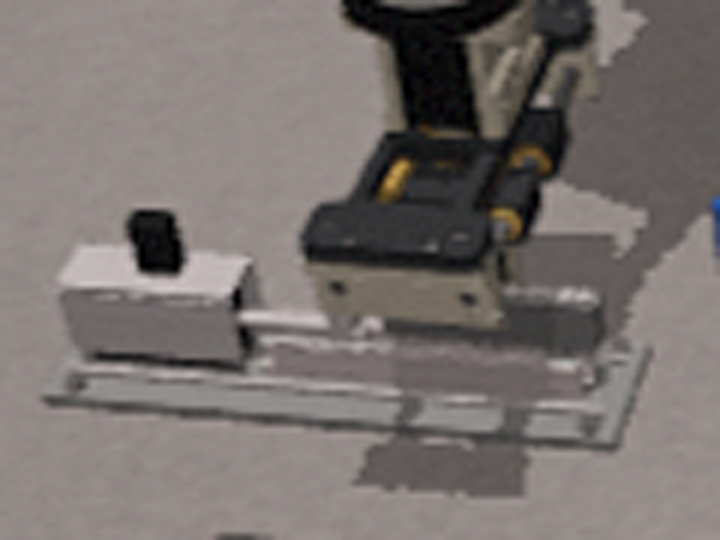

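The strip is between the channel walls (crop (400–605, 290–350)), ahead of the follower, with no contact force. I'll slide it back.

Emit:
{"op": "send_rows", "data": {"moves": [[[4, 0, 0], [0, 0, 0], 8], [[4, 0, 0], [0, 0, 0], 8], [[0, 0, 0], [0, 0, 0], 8]]}}

```text
time: 11.62
tool_pos: [544.5, -116.7, 67.3]
tcp_rot: [-1.569, -0.001, -1.501]
contact_force: [-0.1, -0.1, -0.6]
grip_width: 11.9
```

```bash
python3 -c "
from h import *
gm(50,0,67)"
```

```text
mag x,y,z 55.3 -0.2 67.3 Fmag -0.1 0.1 -0.6 M [-0.01 -0.08  0.03]
t 11.625 pos [ 544.5 -116.7   67.3] F [-0.1 -0.1 -0.6] w 11.9 | shift [ 5.3  0.3 -0.2] turn [-0.1 -0.   0.1]
```

Emit:
{"op": "send_rows", "data": {"moves": [[[3, 0.3, -0.1], [-0.1, 0, 0], 8], [[3, 0, 0], [0, 0, 0], 8], [[0, 0, 0], [0, 0, 0], 8]]}}

```text
time: 12.0
tool_pos: [544.7, -122.1, 67.1]
tcp_rot: [-1.571, 0.001, -1.501]
contact_force: [-0.8, 2.5, 1.4]
grip_width: 12.0
```

```bash
python3 -c "
from h import *
gm(40,0,67)"
```

```text
mag x,y,z 49.9 -0.1 67.1 Fmag 2.5 0.6 1.4 M [ 0.45 -0.11  0.01]
t 12.0 pos [ 544.7 -122.1   67.1] F [-0.8  2.5  1.4] w 12.0 | shift [ 9.9  0.1 -0.1] turn [ 0. -0. -0.]
```

Emit:
{"op": "send_rows", "data": {"moves": [[[3, 0, 0], [0, 0, 0], 8], [[3, 0, 0], [0, 0, 0], 8], [[3, 0, 0], [0, 0, 0], 8], [[0, 0, 0], [0, 0, 0], 8]]}}

```text
time: 12.5
tool_pos: [545.3, -130.7, 67.1]
tcp_rot: [-1.572, 0.002, -1.501]
contact_force: [-0.9, 4.5, 0.8]
grip_width: 11.7
```

```bash
python3 -c "
from h import *
gm(36,0,67)"
```

```text
mag x,y,z 41.3 -0.1 67.1 Fmag 4.5 0.6 0.8 M [ 0.69 -0.12 -0.03]
t 12.5 pos [ 545.3 -130.7   67.1] F [-0.9  4.5  0.8] w 11.7 | shift [ 5.3  0.1 -0.1] turn [ 0.  -0.  -0.1]
```

Emit:
{"op": "send_rows", "data": {"moves": [[[2.5, 0, 0], [0, 0, 0], 8], [[2.5, 0, 0], [0, 0, 0], 8], [[0, 0, 0], [0, 0, 0], 8]]}}

```text
time: 12.88
tool_pos: [545.6, -135.2, 67.2]
tcp_rot: [-1.572, 0.003, -1.501]
contact_force: [-0.2, 5.5, 0.9]
grip_width: 11.8
```

```bash
python3 -c "
from h import *
gm(33,0,67)"
```

```text
mag x,y,z 36.8 -0.1 67.2 Fmag 5.5 -0.2 0.9 M [ 0.86 -0.13  0.02]
t 12.875 pos [ 545.6 -135.2   67.2] F [-0.2  5.5  0.9] w 11.8 | shift [ 3.8  0.2 -0.1] turn [ 0.  -0.  -0.2]
```

Emit:
{"op": "send_rows", "data": {"moves": [[[1.5, 0, 0], [0, 0, 0], 8], [[1.5, 0.2, 0], [0, 0, -0.2], 8], [[0, 0, 0], [0, 0, 0], 8]]}}

```text
time: 13.25
tool_pos: [545.8, -137.2, 67.1]
tcp_rot: [-1.572, 0.001, -1.501]
contact_force: [1.1, 5.4, 1.5]
grip_width: 11.6
```

```bash
python3 -c "
from h import *
gm(32.5,0,67)"
```

```text
mag x,y,z 34.7 -0.1 67.1 Fmag 5.3 -1.5 1.5 M [ 0.89 -0.15 -0.03]
t 13.25 pos [ 545.8 -137.2   67.1] F [1.1 5.4 1.5] w 11.6 | shift [ 2.2  0.1 -0.1] turn [ 0.1 -0.  -0. ]
```

Emit:
{"op": "send_rows", "data": {"moves": [[[1.5, 0, 0], [0, 0, 0], 8], [[1, 0, 0], [0, 0, 0], 8], [[0, 0, 0], [0, 0, 0], 8]]}}

```text
time: 13.62
tool_pos: [545.9, -138.5, 67.2]
tcp_rot: [-1.572, 0.003, -1.501]
contact_force: [1.2, 5.8, 1.9]
grip_width: 12.0
```

```bash
python3 -c "
from h import *
gm(32.5,0,67)"
```

```text
mag x,y,z 33.5 -0.1 67.2 Fmag 5.7 -1.6 1.9 M [ 0.97 -0.19  0.01]
t 13.625 pos [ 545.9 -138.5   67.2] F [1.2 5.8 1.9] w 12.0 | shift [ 1.   0.2 -0.1] turn [ 0.1 -0.  -0.1]
```

Emit:
{"op": "send_rows", "data": {"moves": [[[1.5, 0, 0], [0, 0, 0], 8], [[0.7, 0, 0], [0, 0, 0], 8], [[0, 0, 0], [0, 0, 0], 8]]}}

```text
time: 14.0
tool_pos: [545.9, -139.2, 67.2]
tcp_rot: [-1.572, 0.005, -1.501]
contact_force: [1.0, 5.4, 1.3]
grip_width: 12.0
```

```bash
python3 -c "
from h import *
gm(32.5,0,67)"
```

```text
mag x,y,z 32.7 -0.1 67.2 Fmag 5.3 -1.3 1.3 M [ 0.95 -0.18  0.03]
t 14.0 pos [ 545.9 -139.2   67.2] F [1.  5.4 1.3] w 12.0 | shift [ 0.2  0.2 -0.1] turn [ 0.1  0.  -0.3]
```

Emit:
{"op": "send_rows", "data": {"moves": [[[1.5, 0.1, 0], [0, 0, -0.3], 8], [[1, 0, 0], [0, 0, 0], 8], [[0, 0, 0], [0, 0, 0], 8]]}}

```text
time: 14.38
tool_pos: [545.9, -139.2, 67.2]
tcp_rot: [-1.573, 0.003, -1.501]
contact_force: [0.2, 5.2, 1.0]
grip_width: 11.1
```

```bash
python3 -c "
from h import *
gm(31.5,0,67)
s=viewer.capture('scene');cv2.imwrite('pics/p8.png',crop('scene',s,105,225,150,240,6))"
```

```text
mag x,y,z 32.8 -0.1 67.2 Fmag 5.2 -0.6 1.0 M [ 0.97 -0.18  0.02]
t 14.375 pos [ 545.9 -139.2   67.2] F [0.2 5.2 1. ] w 11.1 | shift [ 1.3  0.2 -0.1] turn [ 0.1  0.  -0.2]
```

View pics/p8.png

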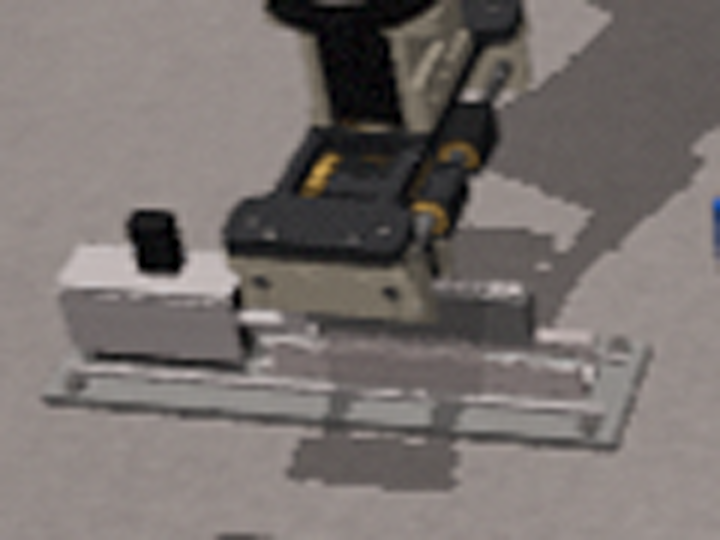

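Emit:
{"op": "send_rows", "data": {"moves": [[[2.5, 0.2, 0], [0, 0, -0.2], 8], [[2.5, 0.1, 0], [0, 0, 0], 8], [[2.5, 0.1, 0], [0, 0, 0], 8]]}}

```text
time: 14.8
tool_pos: [546.0, -140.3, 67.4]
tcp_rot: [-1.574, 0.009, -1.501]
contact_force: [-0.3, 15.2, 6.0]
grip_width: 11.6
```

```bash
python3 -c "
from h import *
gm(31.5,0,67)"
```

```text
mag x,y,z 31.7 -0.1 67.4 Fmag 15.2 -0.8 6.0 M [ 2.54 -0.2   0.  ]
t 14.8 pos [ 546.  -140.3   67.4] F [-0.3 15.2  6. ] w 11.6 | shift [ 0.2  0.4 -0.1] turn [ 0.2 -0.  -0.5]
```

Emit:
{"op": "send_rows", "data": {"moves": [[[1, 1.5, 0], [0.1, 0, -0.4], 8], [[1, 1.5, 0], [0, 0, -0.2], 8], [[1, 1.5, 0], [0, 0, -0.2], 8]]}}

```text
time: 15.18
tool_pos: [545.9, -139.5, 63.6]
tcp_rot: [-1.572, -0.0, -1.501]
contact_force: [-0.4, 9.0, 3.6]
grip_width: 11.7
```

```bash
python3 -c "
from h import *
gm(32.5,0,56.6)"
```

```text
mag x,y,z 32.4 -0.1 63.6 Fmag 9.0 -0.2 3.6 M [ 1.38 -0.06 -0.02]
t 15.175 pos [ 545.9 -139.5   63.6] F [-0.4  9.   3.6] w 11.7 | shift [-0.1  7.  -0.1] turn [0.1 0.  0. ]
```

Emit:
{"op": "send_rows", "data": {"moves": [[[1, 1.5, 0], [0, 0, -0.2], 8], [[1, 1.5, 0], [0, 0, -0.2], 8], [[1, 1.5, 0], [0, 0, -0.2], 8]]}}

```text
time: 15.55
tool_pos: [545.9, -139.3, 59.6]
tcp_rot: [-1.573, -0.007, -1.501]
contact_force: [-0.3, 8.2, 3.3]
grip_width: 11.5
```

```bash
python3 -c "
from h import *
gm(32.5,0,56.6)"
```

```text
mag x,y,z 32.6 -0.1 59.6 Fmag 8.2 -0.2 3.3 M [ 1.44 -0.07  0.1 ]
t 15.55 pos [ 545.9 -139.3   59.6] F [-0.3  8.2  3.3] w 11.5 | shift [ 0.1  3.  -0.1] turn [0.1 0.  0.4]
```

Below nose-top height with no jam. I'll go on to the floor.

Emit:
{"op": "send_rows", "data": {"moves": [[[0.8, 1.5, 0], [0, 0, 0.4], 8], [[0.8, 1.5, 0], [0, 0, 0], 8], [[0.8, 1.2, 0], [0, 0, 0], 8]]}}

```text
time: 15.92
tool_pos: [546.0, -139.6, 56.5]
tcp_rot: [-1.573, 0.003, -1.5]
contact_force: [-3.5, 8.3, 15.3]
grip_width: 12.1
```

```bash
python3 -c "
from h import *
gm(32.5,0,56.6)"
```

```text
mag x,y,z 32.4 -0.1 56.5 Fmag 8.5 2.9 15.3 M [1.51 0.52 0.04]
t 15.925 pos [ 546.  -139.6   56.5] F [-3.5  8.3 15.3] w 12.1 | shift [-0.1 -0.1 -0.1] turn [ 0.1  0.1 -0.2]
```

Floor contact came at z 56.5, as predicted. I'll ease the strip forward onto the nose stop with light down pressure.

Emit:
{"op": "send_rows", "data": {"moves": [[[-1, 0, 0], [0, 0, 0], 8], [[-1, 0.3, 0], [0, 0, 0], 8], [[-0.5, 0.3, 0], [0, 0, 0], 8]]}}

```text
time: 16.3
tool_pos: [545.9, -137.3, 56.5]
tcp_rot: [-1.573, 0.002, -1.499]
contact_force: [-2.1, 2.8, 5.2]
grip_width: 11.8
```

```bash
python3 -c "
from h import *
gm(35,0,56.6)"
```

```text
mag x,y,z 34.6 -0.2 56.5 Fmag 2.9 1.9 5.2 M [ 0.26  0.19 -0.03]
t 16.3 pos [ 545.9 -137.3   56.5] F [-2.1  2.8  5.2] w 11.8 | shift [-0.4 -0.1 -0.2] turn [ 0.1  0.1 -0.1]
```

Emit:
{"op": "send_rows", "data": {"moves": [[[-0.8, 0.3, 0], [0, 0, 0], 8], [[-0.4, 0.3, 0], [0, 0, 0], 8], [[-0.2, 0.3, 0], [0, 0, 0], 8]]}}

```text
time: 16.68
tool_pos: [545.9, -136.9, 56.5]
tcp_rot: [-1.572, 0.0, -1.5]
contact_force: [-1.3, 3.0, 6.3]
grip_width: 11.7
```

```bash
python3 -c "
from h import *
gm(35,0,56.6)"
```

```text
mag x,y,z 35.1 -0.2 56.5 Fmag 3.1 1.1 6.3 M [ 0.49  0.22 -0.06]
t 16.675 pos [ 545.9 -136.9   56.5] F [-1.3  3.   6.3] w 11.7 | shift [ 0.1 -0.1 -0.2] turn [ 0.1  0.1 -0. ]
```

Emit:
{"op": "send_rows", "data": {"moves": [[[0, 0.2, 0], [0, 0, 0], 14], [[0, 0, 0], [0, 0, 0], 18], [[0, 0, 0], [0, 0, 0], 24], [[0, 0, 0], [0, 0, 0], 30]]}}

```text
time: 17.18
tool_pos: [546.2, -138.3, 55.6]
tcp_rot: [-1.571, -0.002, -1.5]
contact_force: [0.7, -0.0, -0.3]
grip_width: 28.1
```

Emit:
{"op": "send_rows", "data": {"moves": [[[0, -8, 0], [0, 0, 0], 30], [[0, -16, 0], [0, 0, 0], 30], [[0, -16, 0], [0, 0, 0], 30], [[0, -16, 0], [0, 0, 0], 30], [[0, -10, 0], [0, 0, 0], 30], [[0, 0, 0], [0, 0, 0], 30]]}}

```text
time: 17.92
tool_pos: [547.1, -138.5, 128.4]
tcp_rot: [-1.568, -0.004, -1.5]
contact_force: [-0.6, -0.8, -0.2]
grip_width: 29.9
```

```bash
python3 -c "
from h import *
gm(35,0,56.6)
s=viewer.capture('scene');d=6;P=[(w(MP,box(29.5+d-50,29.5+d+50,-6,6,50)),(0,255,0))]
cv2.imwrite('pics/p9.png',np.vstack([crop('scene',s,125,225,190,235,8),crop('scene',s,125,225,190,235,8,P)])[:,:])"
```

```text
mag x,y,z 33.4 -1.4 128.4 Fmag -0.8 0.7 -0.2 M [-0.04 -0.08 -0.  ]
t 17.925 pos [ 547.1 -138.5  128.4] F [-0.6 -0.8 -0.2] w 29.9 | shift [-1.9 71.8 -1.6] turn [-0.2  0.1  0.2]
```

View pics/p9.png

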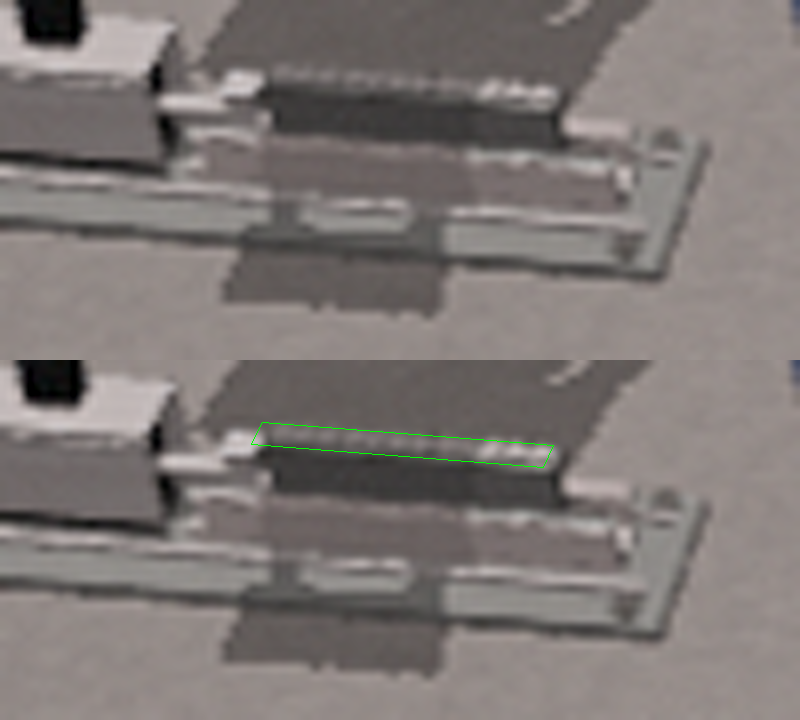

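The picture shows the strip seated behind the nose. Its heads line, crop (270,75)–(555,93), is parallel to the predicted seated outline, and it stays put after release. Next is the knob.

Emit:
{"op": "send_rows", "data": {"moves": [[[15, 0, -0.5], [-0.2, 0.1, 0.2], 34], [[25, 0, -0.5], [0, 0, 0], 34], [[25, 0, -0.5], [0, 0, 0], 34], [[25, 0, 0], [0, 0, 0], 34], [[18, 0, 0], [0, 0, 0], 34], [[6, 0, 0], [0, 0, 0], 34], [[0, 0, 0], [0, 0, 0], 34]]}}

```text
time: 18.85
tool_pos: [551.5, -259.1, 123.6]
tcp_rot: [-1.579, 0.004, -1.503]
contact_force: [-0.1, 1.0, 0.1]
grip_width: 34.2
```

```bash
python3 -c "
from h import *
gm(-82,0,84)
s=viewer.capture('scene');P=[(w(MP,box(-92,-72,-7,7,86.5)),(0,255,0))]
cv2.imwrite('pics/p10.png',crop('scene',s,95,195,140,235,6,P))"
```

```text
mag x,y,z -87.3 2.7 123.6 Fmag 1.0 0.0 0.1 M [-0.04 -0.18 -0.  ]
t 18.85 pos [ 551.5 -259.1  123.6] F [-0.1  1.   0.1] w 34.2 | shift [-5.1 39.6  3. ] turn [ 0.4 -0.1 -0.2]
```

View pics/p10.png

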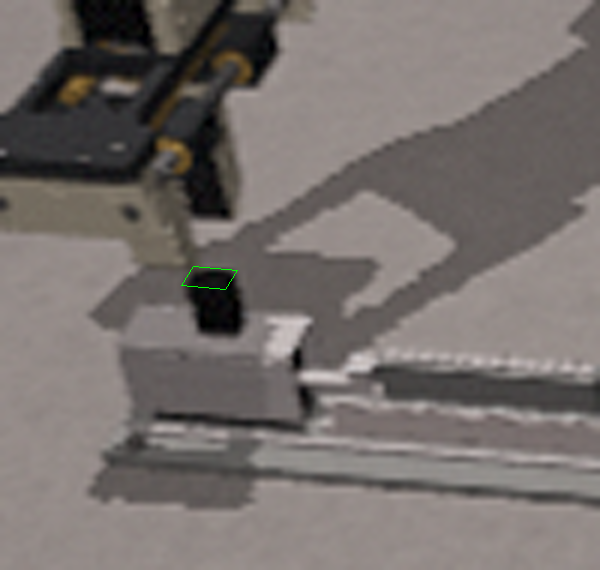

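The knob top lies at the predicted outline, crop (210,278). I'll descend on it.

Emit:
{"op": "send_rows", "data": {"moves": [[[-5, 6, 3], [0.4, -0.1, -0.2], 34], [[0, 12, 0], [0, 0, 0], 34], [[0, 12, 0], [0, 0, 0], 34], [[0, 5, 0], [0, 0, 0], 34], [[0, 0, 0], [0, 0, 0], 34]]}}

```text
time: 19.52
tool_pos: [554.0, -250.4, 85.4]
tcp_rot: [-1.573, 0.002, -1.497]
contact_force: [0.0, 0.4, 0.2]
grip_width: 34.2
```

```bash
python3 -c "
from h import *
gm(-82,0,84)"
```

```text
mag x,y,z -78.7 -0.4 85.4 Fmag 0.3 -0.1 0.2 M [-0.04 -0.11 -0.03]
t 19.525 pos [ 554.  -250.4   85.4] F [0.  0.4 0.2] w 34.2 | shift [ 3.3  1.4 -0.4] turn [ 0.1  0.2 -0.1]
```

Emit:
{"op": "send_rows", "data": {"moves": [[[3, 1, -0.4], [0, 0.2, 0], 34], [[0, 0, 0], [0, 0, 0], 18], [[0, 0, 0], [0, 0, 0], 10], [[0, 0, 0], [0, 0, 0], 10], [[0, 0, 0], [0, 0, 0], 10], [[0, 0, 0], [0, 0, 0], 10]]}}

```text
time: 20.27
tool_pos: [554.9, -254.2, 85.2]
tcp_rot: [-1.57, 0.001, -1.501]
contact_force: [1.7, 0.5, -1.7]
grip_width: 13.9
```

```bash
python3 -c "
from h import *
gm(-82,0,84)"
```

```text
mag x,y,z -82.6 -1.0 85.2 Fmag 0.4 -1.8 -1.7 M [-0.09 -0.19  0.06]
t 20.275 pos [ 554.9 -254.2   85.2] F [ 1.7  0.5 -1.7] w 13.9 | shift [-0.6  1.2 -1. ] turn [-0. -0. -0.]
```

Emit:
{"op": "send_rows", "data": {"moves": [[[-3, 0, 0], [0, 0, 0], 10], [[-5, 0, 0], [0, 0, 0], 10], [[-5, 0, 0], [0, 0, 0], 10], [[-5, 0, 0], [0, 0, 0], 10], [[-5, 0, 0], [0, 0, 0], 10]]}}

```text
time: 20.9
tool_pos: [553.2, -231.3, 85.1]
tcp_rot: [-1.57, -0.002, -1.502]
contact_force: [1.7, -2.6, -2.0]
grip_width: 13.7
```

```bash
python3 -c "
from h import *
gm(-40,-1,85.2)"
```

```text
mag x,y,z -59.6 -1.0 85.1 Fmag -2.7 -1.6 -2.0 M [-0.42 -0.23  0.05]
t 20.9 pos [ 553.2 -231.3   85.1] F [ 1.7 -2.6 -2. ] w 13.7 | shift [-19.6  -0.1   0. ] turn [-0.1 -0.   0.1]
```

Moving with about 3 N of friction. Next stage, slowly past the strip's rear.

Emit:
{"op": "send_rows", "data": {"moves": [[[-4, 0, 0], [0, 0, 0.1], 10], [[-4, 0, 0], [0, 0, 0], 10], [[-4, 0, 0], [0, 0, 0], 10], [[-4, 0, 0], [0, 0, 0], 10]]}}

```text
time: 21.4
tool_pos: [552.0, -214.1, 85.1]
tcp_rot: [-1.57, -0.0, -1.501]
contact_force: [2.1, -3.2, -2.5]
grip_width: 13.6
```

```bash
python3 -c "
from h import *
gm(20,-1,85.2)"
```

```text
mag x,y,z -42.4 -0.9 85.1 Fmag -3.4 -1.8 -2.5 M [-0.51 -0.28  0.04]
t 21.4 pos [ 552.  -214.1   85.1] F [ 2.1 -3.2 -2.5] w 13.6 | shift [-62.4  -0.1   0.1] turn [-0.1 -0.   0. ]
```

Emit:
{"op": "send_rows", "data": {"moves": [[[-5, 0, 0], [0, 0, 0], 10], [[-5, 0, 0], [0, 0, 0], 10], [[-5, 0, 0], [0, 0, 0], 10], [[-5, 0, 0], [0, 0, 0], 10], [[-5, 0, 0], [0, 0, 0], 10], [[-5, 0, 0], [0, 0, 0], 10]]}}

```text
time: 22.15
tool_pos: [549.7, -182.1, 85.1]
tcp_rot: [-1.57, -0.0, -1.501]
contact_force: [1.7, -3.4, -3.0]
grip_width: 13.7
```

```bash
python3 -c "
from h import *
gm(25,-1,85.2)"
```

```text
mag x,y,z -10.2 -0.9 85.1 Fmag -3.5 -1.4 -3.0 M [-0.5  -0.29  0.04]
t 22.15 pos [ 549.7 -182.1   85.1] F [ 1.7 -3.4 -3. ] w 13.7 | shift [-35.2  -0.1   0.1] turn [-0. -0.  0.]
```

Emit:
{"op": "send_rows", "data": {"moves": [[[-5, 0, 0], [0, 0, 0], 10], [[-5, 0, 0], [0, 0, 0], 10], [[-5, 0, 0], [0, 0, 0], 10], [[-5, 0, 0], [0, 0, 0], 10], [[-5, 0, 0], [0, 0, 0], 10], [[-4, 0, 0], [0, 0, 0], 10]]}}

```text
time: 22.9
tool_pos: [547.5, -151.0, 85.1]
tcp_rot: [-1.57, -0.0, -1.501]
contact_force: [1.5, -3.0, -2.5]
grip_width: 14.0
```

```bash
python3 -c "
from h import *
gm(30,-1,85.2)"
```

```text
mag x,y,z 20.9 -0.8 85.1 Fmag -3.1 -1.3 -2.5 M [-0.45 -0.25  0.01]
t 22.9 pos [ 547.5 -151.    85.1] F [ 1.5 -3.  -2.5] w 14.0 | shift [-9.1 -0.1  0.2] turn [-0. -0.  0.]
```

Emit:
{"op": "send_rows", "data": {"moves": [[[-3, 0, 0], [0, 0, 0], 10], [[-2.5, 0, 0], [0, 0, 0], 10], [[-2, 0, 0], [0, 0, 0], 10], [[-2, 0, 0], [0, 0, 0], 10]]}}

```text
time: 23.4
tool_pos: [546.7, -140.8, 85.2]
tcp_rot: [-1.57, -0.0, -1.501]
contact_force: [2.1, -3.5, -2.3]
grip_width: 13.9
```

```bash
python3 -c "
from h import *
gm(30,-1,85.2)"
```

```text
mag x,y,z 31.1 -0.8 85.2 Fmag -3.6 -1.8 -2.3 M [-0.49 -0.3   0.04]
t 23.4 pos [ 546.7 -140.8   85.2] F [ 2.1 -3.5 -2.3] w 13.9 | shift [ 1.1 -0.   0.2] turn [-0. -0.  0.]
```

Emit:
{"op": "send_rows", "data": {"moves": [[[-2, 0, 0], [0, 0, 0], 10], [[-2, 0, 0], [0, 0, 0], 10]]}}

```text
time: 23.65
tool_pos: [546.7, -139.8, 85.1]
tcp_rot: [-1.57, -0.005, -1.501]
contact_force: [1.8, -14.4, -5.7]
grip_width: 13.9
```

```bash
python3 -c "
from h import *
gm(30,-1,85.2)"
```

```text
mag x,y,z 32.1 -0.8 85.1 Fmag -14.4 -0.8 -5.7 M [-2.06 -0.1   0.09]
t 23.65 pos [ 546.7 -139.8   85.1] F [  1.8 -14.4  -5.7] w 13.9 | shift [ 2.1 -0.1  0.2] turn [-0.1  0.   0.3]
```

Hard stop felt: 14.4 N at travel 114.7 mm, which is inside 110–118. One confirming push, then relax and release.

Emit:
{"op": "send_rows", "data": {"moves": [[[-2, 0, 0], [0, 0, 0], 10], [[-2, 0, 0], [0, 0, 0], 10]]}}

```text
time: 23.9
tool_pos: [546.7, -139.7, 85.1]
tcp_rot: [-1.569, -0.011, -1.501]
contact_force: [0.8, -12.3, -5.7]
grip_width: 14.1
```

Emit:
{"op": "send_rows", "data": {"moves": [[[-0.5, 0, 0], [0, 0, 0], 16], [[0, 0, 0], [0, 0, 0], 24], [[0, 0, 0], [0, 0, 0], 34], [[0, -15, 0], [0, 0, 0], 34], [[0, -25, 0], [0, 0, 0], 34], [[0, -25, 0], [0, 0, 0], 34], [[30, -25, -30], [0, 0, 0], 34], [[40, -10, -40], [0, 0, 0], 34], [[40, 0, -40], [0, 0, 0], 34], [[40, 0, -40], [0, 0, 0], 34], [[20, 0, -20], [0, 0, 0], 34], [[0, 0, 0], [0, 0, 0], 34]]}}

```text
time: 25.4
tool_pos: [386.0, -322.7, 199.9]
tcp_rot: [-1.561, -0.016, -1.498]
contact_force: [1.0, -0.6, 0.3]
grip_width: 34.0
```

Run:
```python
from h import *
gm(30,-1,85.2)
for d in (0,):
  s=viewer.capture('scene');t=viewer.capture('top')
P=[(w(MP,box(20,40,-7,7,86.5)),(0,255,0)),(w(MP,box(-15,65,-15.7,15.7,54)),(255,255,0))]
cv2.imwrite('pics/s9.png',s);cv2.imwrite('pics/t9.png',t)
cv2.imwrite('pics/p11.png',crop('scene',s,105,225,170,235,6,P));cv2.imwrite('pics/p12.png',crop('top',t,365,500,195,260,5,P))
```

```text
mag x,y,z -139.1 172.2 199.9 Fmag -0.6 -1.0 0.3 M [ 0.04 -0.14  0.05]
t 25.4 pos [ 386.  -322.7  199.9] F [ 1.  -0.6  0.3] w 34.0 | shift [-170.4  113.5  172.7] turn [-0.5  0.2  0.9]
```

View pics/p11.png

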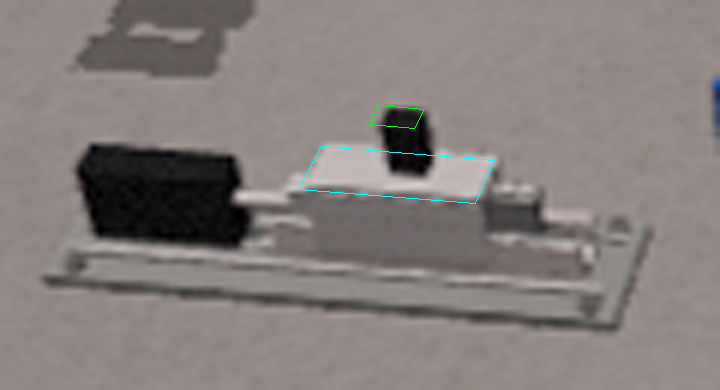

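View pics/p12.png

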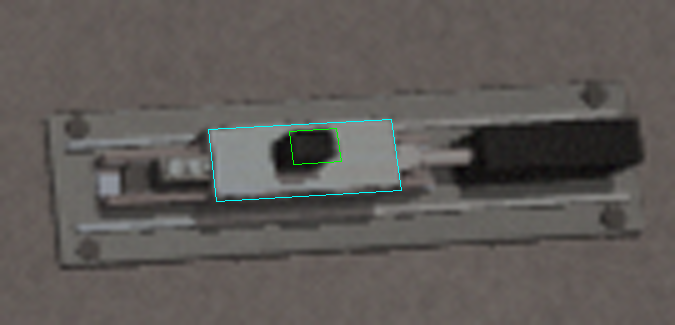

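View pics/s9.png

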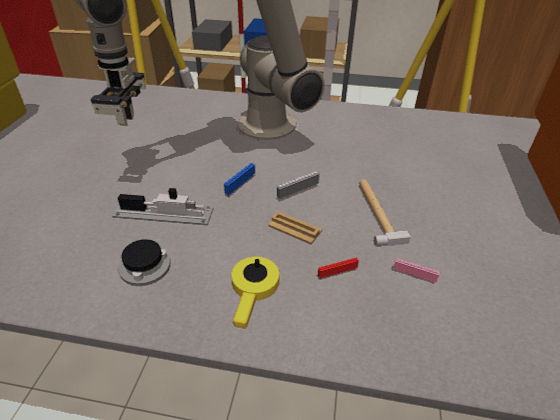

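The rail covers the strip at the predicted closed place: its outline matches in the top view, (210–400, 120–200) in the crop. The strip's front shows level ahead of it and behind the nose stop. The arm is clear and nothing else has moved, so I'll hand it in.

```bash
python3 -c "
from plant import bot
print(bot.close_job())"
```

```text
the job is handed in; nothing more can be done
None
```

The grey strip from the tray is loaded heads up in the magazine and the cover rail is closed over it. I handed the job in at about 25.5 s of the 72 s allowed.

- **Strip:** I slid it back until the follower reached its hard stop, then lowered it to the channel floor, eased it forward onto the nose stop and let go. The highest forces I read were about 15 N, both at the follower's hard stop and at the floor. The floor came within 0.1 mm of the height I had worked out.
- **Rail:** I closed it by its knob after letting go of the strip. Friction was about 3.5 N, and it reached a firm stop at 14 N. It had travelled about 114.7 mm, within the 110–118 mm expected.
- **Last checks:** The pictures show the rail at its predicted closed place and the strip's front end level behind the nose stop. The arm was clear, and the tape reel, tribrach, hammer and look-alike strips had not moved.
- **Small disagreement:** The gripper stood about 2 mm past the knob's nominal closed position when the rail stopped. I put that down to calibration error and how the knob sat in the grip, because a second push moved it no further.
- **Not tested:** I did not press on the top of the seated strip. That it is fully down rests on the floor contact, the pictures and the rail passing freely over it.

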